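# Read the code of the sample on the balance with a hand scanner

### The job

The pistol-shaped code scanner lies grip-first under the low bench shelf with only its nose sticking out. Draw it out by the nose, put it down, take it again by its grip so that your fingers squeeze the trigger, and hold it still for a good second with its window aimed at the middle of the code label of the jar that stands on the balance, about 5 to 14 cm away and roughly square to the label. Then set the scanner down (do not drop it) flat on its side in the middle of the shallow steel tray and let go; do not nudge the jar on the balance or push the other things about.

Things in the scene. Friction and masses are not known exactly. Their poses are not given: they have to be found in the camera images.
- scanner: Pistol-shaped hand scanner, grey and black plastic, about 0.33 kg, lying on its side, 46 mm thick. Origin: under the head's centre. Axes: x = out of the window (the aiming direction), z = up as it lies, y = away from the grip. It starts with its nose pointing out from under the shelf towards the robot, its grip under the shelf
- scanner_head (a point): centre of the scanner's head, 23 mm above what it lies on; same axes as the scanner. The head is a block from x = -65 to +66, y = -26 to +26 mm, 46 thick; at the start 55 to 80 mm of its nose end stands out in front of the shelf
- scanner_window (a point): centre of the scanner's window at its nose, 68 mm ahead of the head's centre; x of this frame is the aiming direction
- scanner_grip (a point): centre of the grip at the trigger, (-22, -59, 0) mm from the head's centre in the scanner's axes (which it shares), near the centre of mass. The grip, 36 fore and aft by 34 thick, leans back 10 degrees: it runs along (-0.174, -0.985, 0); hold it fore and aft, along (0.985, -0.174, 0)
- scanner_butt (a point): middle of the flat end of the grip, (-38, -153, 0) mm from the head's centre; the last 26 mm of the grip is a wider butt, 52 fore and aft by 46 thick
- trigger (a joint): trigger on the front of the grip, a black bar 30 mm along the grip by 20 wide, centred on the grip point; 0 = out (6 mm proud: grip and trigger measure 42 mm), 0.006 m = fully squeezed, flush (36 mm); its spring needs 2 to 7 N; squeezed counts from 0.004
- riser_edge (a point): low white bench shelf, a fixed bridge open at front and back: 220 deep, 340 wide (y), opening 62 high, board 16 thick (top at 78), end walls 15 thick; papers and tins stand on it, to 140 high, at least 40 behind the front. This point: middle of the lower front edge of its board, 62 above the bench; the shelf extends 220 mm from it along +x
- balance: cream laboratory balance, fixed, 270 deep (x) by 185 wide (y), housing to 64 high; origin at the centre of its underside; its front with the display looks to -x, roughly to the robot; its round steel pan (130 across, top 78 above the bench) is centred 50 mm along +x
- sample_jar_label (a point): centre of the code label (46 mm square) on the flat side of the square white jar (80 by 80, 125 high with grey lid) on the balance's pan, the side nearest the balance's display; a paper seal runs from it over the lid to the lid's middle. It faces along -x of this frame (x points into the jar); the point is on the face, 56 above the jar's foot, the jar's axis 40 along +x
- tray_floor (a point): middle of the tray's floor, whose top is 3 mm above the bench
- jar_b_center (a point): bystander: another square white jar, 80 by 80 by 125 high, with a label too; point at its centre
- jar_c_center (a point): bystander: a third such jar, 80 by 80 by 125 high; point at its centre
- wash_bottle_center (a point): bystander: white wash bottle, 66 across, shoulder at 150, thin spout to 195 high that reaches 55 mm along +x; point on its axis 90 above its foot
- mould_center (a point): bystander: heavy steel compaction mould, 118 across on a base 120 square, 112 high; point at its centre
- tin_stack_center (a point): bystander: nest of five aluminium sample tins, 72 across, 68 high; point at its centre
- tin_center (a point): bystander: one empty fluted sample tin, 74 across, 24 high; point at its centre
- tray: shallow steel tray, fixed, 220 (x) by 250 (y) mm outside, walls 3 thick, rim 16 above the bench; origin at the centre of its underside, on the bench

How it is judged:
By the outcome, as a careful person would: the job done as asked, in the order asked, and still so for the second after the job is handed in, with the robot touching nothing.
It also fails if it takes over 67 s, if anything falls off the work surface, if the arm or the gripper's body presses on something with over 40 N, if the wrist force passes 120 N, or if a joint passes its speed limit or range.

### The arm

A 6-joint arm with a two-finger parallel gripper is mounted at the origin on the work surface. World frame = base frame: x ahead of the robot, y to its left, z up, the work surface at z = 0. Lengths are in m, angles in degrees, forces in N, time in s.
With the tool pointing down it reaches from about 0.375 to 0.9 m from the base axis. Payload 3.1 kg.
Tool frame: the origin (TCP) lies at the very end of the fingers, on their centre line; the grasp point (between the pads) lies 19 mm behind it; z points along the fingers, y is the line along which they close (so a half turn about z gives the same grasp; the last joint's range is limited). The gripper opens to 87 mm and grips with 3 to 60 N. Pads are 19 mm wide; open, the fingers measure 117 mm over their backs; the gripper's body (75 mm by 190 mm) begins 51 mm behind the grasp point.
Start: joints at [-76.92, 30.224, 82.088, -0, 67.689, -10.227], TCP at [0.247, -0.574, 0.223] pointing down, gripper open.
Joint ranges: [-176.69, 176.69], [-43.24, 126.21], [12.49, 139.97], [-82, 262], [0, 151.66], [-163.58, 163.58]. Speed limits (degrees/s): [159.86, 159.86, 180, 180, 180, 180].

### API

Orientations are given as a 3x3 rotation matrix whose columns are the frame's x, y, z axes.
In Python, from rig import * gives the robot as it stands.
- The arm moves only by the tool jog_arm, never from a script. Its arguments are lists of equal length, an entry for each row: "delta_pos": the shift along the world's x, y, z in cm, a list of three; "turn": the turn about the world's z in degrees; "grip": the closure, from 0 (fully open) to 1 (shut). In form: {"delta_pos": [[x, y, z], ...], "turn": [turn, ...], "grip": [grip, ...]}. A call has 1 to 12 rows; each row is the pose to reach, as a shift and turn from the pose commanded when the call began; what a row does not reach only later rows make up. A row lasts 1/8 s, in which the tool goes at most 62.5 mm and 10.7 degrees, less where a joint would pass 70% of its speed; a pose out of reach is approached as far as the arm can. A call with a gripper value outside its range is refused whole. The fingers move at their own pace and stop on an object; the grip force is fixed at half the most. Time passes only in rows, so rows that repeat a pose let the fingers close. It gives the time, the measured TCP pose, the force, the opening and the grip force at its end, in the units of the state.
- read_state(): the state, without advancing time (a new reading comes with each control period).
- capture(name): name is "scene" or "side" or "wrist"; returns a dict with "color" (420x560x3 uint8, blue, green, red), "fovy" (degrees; the focal length in pixels is half the picture's height over the tangent of half this angle, whatever the lens; pixels are square), "cx", "cy" (the principal point, pixels), "camera_from_world" (4x4, takes a point from world to camera coordinates). Camera axes: x right, y up, looking along -z (the intrinsics and any distortion apply to the point x, -y, -z); pixel columns grow to the right and rows downward; lengths in m; the calibration is good to about 2 mm. The wrist camera is an equidistant fisheye: a pixel r from the principal point sees the ray r / f radians off the axis. A picture is of the moment at which its call begins. There is no depth.
- hand_in(): hands the job in; it is judged then, once.
The state is a dict: "time_s": time; "joint_positions": joint angles; "qvel": joint speeds; "tau": joint torques, N m; "position": TCP position; "tcp_rot": TCP orientation; "force": force on the tool from outside, world axes, zero at the start; "moment": the same for the moment, N m; "opening": opening from 0.0 (shut) to 1.0 (fully open); "grasp_force": force on a finger pad.
Only numpy, scipy, OpenCV 4.12 (cv2) and the standard library are available. Lean on these libraries where they do the work, as an engineer would, in place of code of your own. Each camera call takes 0.05 s, during which the arm holds its last target. There are 200 camera calls.

## Working session

There is one attempt and no reset: what is moved stays moved. The work goes in short steps, Python scripts to look and compute and a tool call to move; the robot and the scene stay as the last step left them, time stands still between calls to the robot, and variables do not carry over. Pictures are saved under pics/ and viewed, at most 10 in all, crops included, and the job is handed in when it is done.

Besides the shell and the picture viewer there is one more tool, called after "Request:" as name(argument=value, ...) on one line, values as JSON. jog_arm: Moves the arm, as the interface text tells. Its arguments: {"type":"object","properties":{"delta_pos":{"type":"array"},"turn":{"type":"array"},"grip":{"type":"array"}},"required":["delta_pos","turn","grip"]}

```bash
mkdir -p pics; cat > h.py <<'E'
from rig import *
import numpy as np, cv2
def cam(n):
    c=capture(n); return c
def ray(c,u,v):
    f=210/np.tan(np.radians(c['fovy']/2)); x=(u-c['cx']);y=(v-c['cy'])
    T=np.linalg.inv(c['camera_from_world'])
    if c.get('fish'):
        r=np.hypot(x,y);t=r/f;d=np.array([x/r*np.sin(t),-y/r*np.sin(t),-np.cos(t)])
    else: d=np.array([x/f,-y/f,-1.])
    return T[:3,3],T[:3,:3]@d
def plane(c,u,v,z):
    o,d=ray(c,u,v); return o+d*(z-o[2])/d[2]
def proj(c,p):
    f=210/np.tan(np.radians(c['fovy']/2)); q=c['camera_from_world']@np.r_[p,1]
    return c['cx']+f*q[0]/-q[2], c['cy']-f*q[1]/-q[2]
def tri(c1,p1,c2,p2):
    A=[];b=[]
    for c,p in((c1,p1),(c2,p2)):
        o,d=ray(c,*p);d=d/np.linalg.norm(d);M=np.eye(3)-np.outer(d,d);A.append(M);b.append(M@o)
    return np.linalg.lstsq(np.vstack(A),np.hstack(b),rcond=None)[0]
E
python3 - <<'E'
from h import *
import pickle
for n in("scene","side"):
    c=capture(n);pickle.dump(c,open(n+'.pkl','wb'))
    cv2.imwrite(f'pics/{n}0.png',cv2.resize(c['color'],(800,600),interpolation=cv2.INTER_CUBIC))
    print(n,c['fovy'],c['cx'],c['cy'],np.linalg.inv(c['camera_from_world']).round(3).tolist(),[k for k in c])
s=read_state();print(s['position'],s['tcp_rot'],s['force'],s['time_s'])
E
```

```text
scene 47.37253301662255 280.2631040192449 210.89242090600743 [[0.751, -0.536, 0.387, 0.99], [0.661, 0.61, -0.437, -0.684], [-0.002, 0.584, 0.812, 1.244], [0.0, 0.0, 0.0, 1.0]] ['color', 'fovy', 'cx', 'cy', 'camera_from_world']
side 50.606224474541875 276.5885107088223 218.74653599420077 [[-0.984, 0.101, -0.147, 0.264], [-0.178, -0.595, 0.784, 1.039], [-0.008, 0.797, 0.604, 0.943], [0.0, 0.0, 0.0, 1.0]] ['color', 'fovy', 'cx', 'cy', 'camera_from_world']
[ 0.24714308 -0.57331896  0.22165785] [[ 9.18396225e-01  3.95661669e-01 -4.65819436e-04]
 [ 3.95661793e-01 -9.18394217e-01  1.95117958e-03]
 [ 3.44201090e-04 -1.97626291e-03 -9.99997988e-01]] [-0.19355872 -0.60863583 -0.70739803] 0.1
```

View pics/scene0.png

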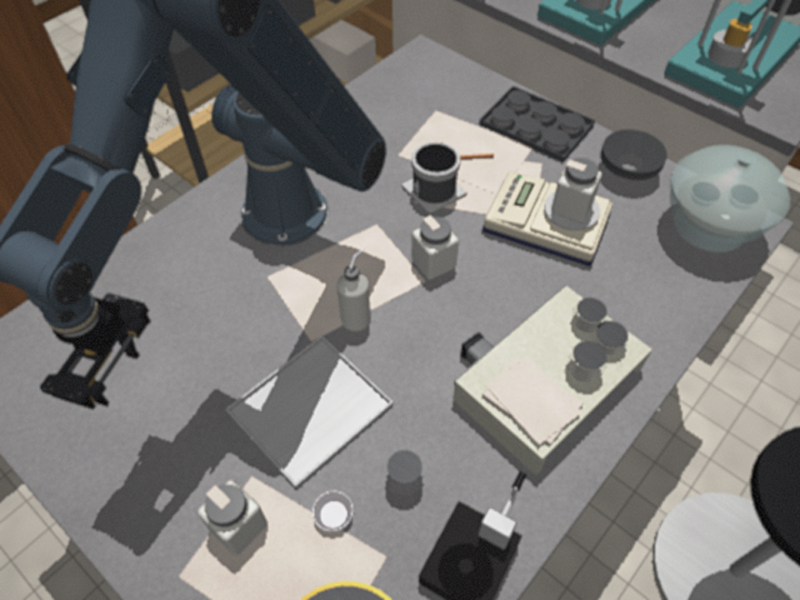

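View pics/side0.png

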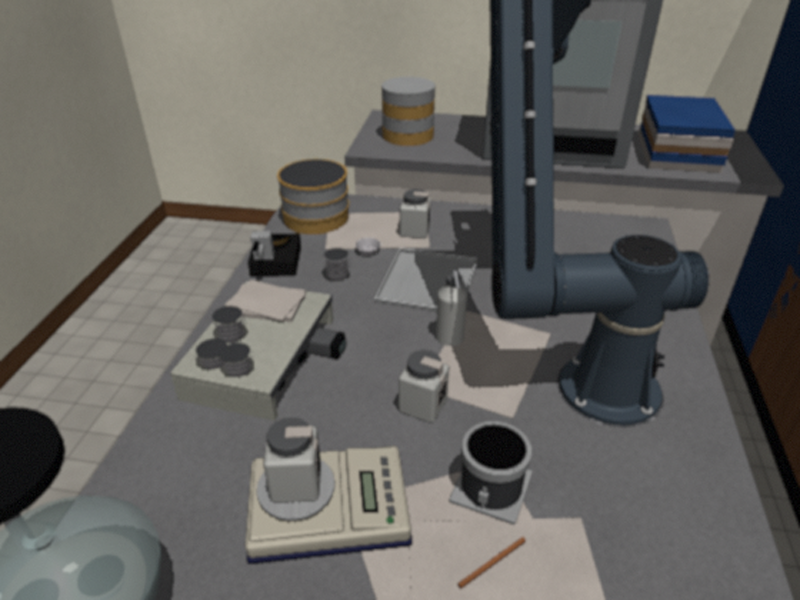

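The scene view (800 px scale) shows the tray centred near (310,410), the scanner nose near (478,348) at the shelf front, and the balance with its jar near (550,215). The side view shows the nose at (330,343) and the balance at (330,500). Next I'll take enlarged crops of the scanner and the balance.

```bash
python3 - <<'E'
from h import *
import pickle
S=pickle.load(open('scene.pkl','rb'));D=pickle.load(open('side.pkl','rb'))
k=1.42857
P=lambda c,u,v,z:plane(c,u/k,v/k,z).round(3)
print('tray',[P(S,*p,.016).tolist() for p in((325,338),(393,403),(297,484),(228,408))])
print('shelf top S',[P(S,*p,.078).tolist() for p in((570,288),(652,350),(540,458),(457,385))])
print('shelf top D',[P(D,*p,.078).tolist() for p in((330,295),(275,393),(177,373))])
print('jarb',P(S,435,225,.125),P(D,428,365,.125),'wash',P(S,355,322,0.01),'tins',P(S,405,462,.068),'mould',P(S,436,155,.112),P(D,497,443,.112))
print('jarA lid',P(S,582,168,.203),P(D,290,437,.203))
def crop(c,x0,y0,x1,y1):
    im=c['color'][int(y0/k):int(y1/k),int(x0/k):int(x1/k)]; return cv2.resize(im,(400,300),interpolation=cv2.INTER_CUBIC)
B=[crop(S,440,310,540,385),crop(D,280,310,380,385),crop(S,480,140,640,260),crop(D,230,410,430,560)]
cv2.imwrite('pics/c1.png',np.vstack([np.hstack(B[:2]),np.hstack(B[2:])]))
E
```

```text
tray [[0.348, -0.201, 0.016], [0.559, -0.22, 0.016], [0.537, -0.463, 0.016], [0.32, -0.445, 0.016]]
shelf top S [[0.683, 0.209, 0.078], [0.891, 0.186, 0.078], [0.853, -0.151, 0.078], [0.648, -0.133, 0.078]]
shelf top D [[0.637, -0.126, 0.078], [0.658, 0.209, 0.078], [0.872, 0.188, 0.078]]
jarb [0.378 0.123 0.125] [0.371 0.131 0.125] wash [ 0.364 -0.126  0.01 ] tins [ 0.673 -0.314  0.068] mould [0.228 0.308 0.112] [0.23  0.293 0.112]
jarA lid [0.555 0.407 0.203] [0.547 0.417 0.203]
```

View pics/c1.png

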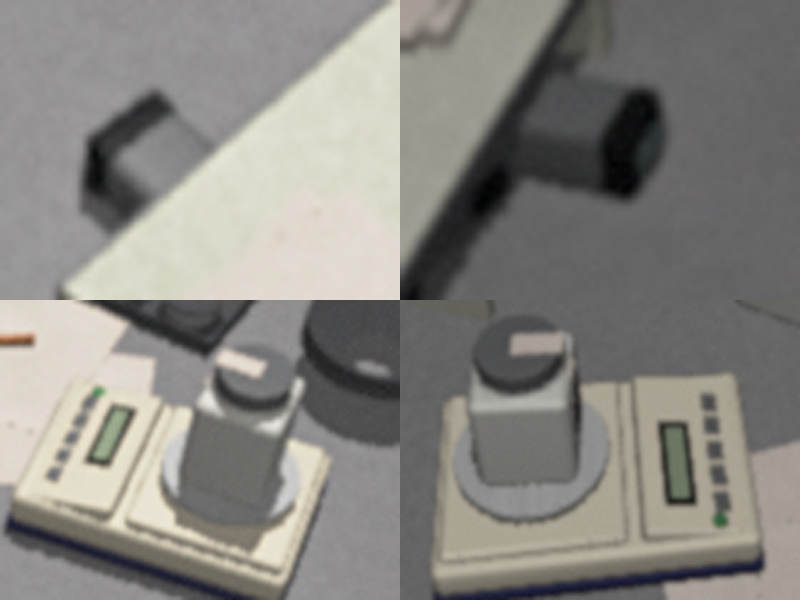

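```bash
python3 - <<'E'
from h import *
import pickle
S=pickle.load(open('scene.pkl','rb'));D=pickle.load(open('side.pkl','rb'))
k=1.42857
P=lambda c,u,v,z:plane(c,u/k,v/k,z)
def show(n,a,b):
    d=b-a;print(n,a.round(3),b.round(3),'len',np.linalg.norm(d).round(3),'yaw',np.degrees(np.arctan2(d[1],d[0])).round(1))
show('nose top S',P(S,440+88/4,310+158/4,.046),P(S,440+160/4,310+92/4,.046))
show('nose side edge S',P(S,440+160/4,310+92/4,.046),P(S,440+215/4,310+152/4,.046))
show('nose top D',P(D,280+215/4,310+185/4,.046),P(D,280+(645-400)/4,310+90/4,.046))
show('D near edge',P(D,280+(655-400)/4,310+95/4,.046),P(D,280+(535-400)/4,310+80/4,.046))
s=lambda u,v:(480+u/2.5,140+(v-300)/2.5)
d=lambda u,v:(230+(u-0)/2,410+(v-300)/2)
show('jar -y face foot S',P(S,*s(183,490),.078),P(S,*s(268,508),.078))
show('jar +y face foot D',P(D,*d(577,482),.078) if 0 else P(D,*d(577-400,482),.078),P(D,*d(75,480),.078))
show('bal front S',P(S,*s(12,515),.064),P(S,*s(80,380),.064))
show('bal side S',P(S,*s(12,515),.064),P(S,*s(282,580),.064))
show('bal side D',P(D,*d(360,550),.064),P(D,*d(35,565),.064))
show('seal S',P(S,*s(218,357),.203),P(S,*s(265,368),.203))
show('seal D',P(D,*d(165,343),.203),P(D,*d(112,347),.203))
E
```

```text
nose top S [ 0.595 -0.047  0.046] [0.598 0.01  0.046] len 0.057 yaw 86.8
nose side edge S [0.598 0.01  0.046] [ 0.641 -0.001  0.046] len 0.045 yaw -13.6
nose top D [0.585 0.049 0.046] [ 0.589 -0.032  0.046] len 0.082 yaw -87.2
D near edge [ 0.582 -0.029  0.046] [ 0.652 -0.03   0.046] len 0.07 yaw -1.4
jar -y face foot S [0.539 0.358 0.078] [0.61  0.391 0.078] len 0.078 yaw 24.7
jar +y face foot D [0.507 0.436 0.078] [0.589 0.448 0.078] len 0.083 yaw 8.6
bal front S [0.433 0.241 0.064] [0.375 0.427 0.064] len 0.195 yaw 107.2
bal side S [0.433 0.241 0.064] [0.662 0.338 0.064] len 0.249 yaw 23.0
bal side D [0.352 0.463 0.064] [0.599 0.519 0.064] len 0.253 yaw 12.9
seal S [0.522 0.399 0.203] [0.56  0.414 0.203] len 0.041 yaw 21.7
seal D [0.516 0.4   0.203] [0.555 0.411 0.203] len 0.041 yaw 15.6
```

Request:
jog_arm(delta_pos=[[2,4,6],[6,10,6],[10,16,6],[14,22,6],[18,28,6],[22,34,6],[26,40,6],[29,46,6],[31,51,6],[32,55,6],[32,55,6],[32,55,6]], turn=[-5,-15,-23,-23,-23,-23,-23,-23,-23,-23,-23,-23], grip=[0,0,0,0,0,0,0,0,0,0,0,0])

```text
time_s: 1.6
position: [0.5675, -0.0211, 0.282]
tcp_rot: [[1.0, 0.01, -0.001], [0.01, -1.0, 0.001], [-0.001, -0.001, -1.0]]
force: [0.6, -1.0, 0.2]
opening: 1.003
grasp_force: 0.0
```

```bash
python3 - <<'E'
from h import *
import pickle
s=read_state();print(s['position'],s['tcp_rot'].round(3).tolist() if hasattr(s['tcp_rot'],'round') else s['tcp_rot'],s['joint_positions'],s['time_s'])
c=capture('wrist');c['fish']=1;pickle.dump(c,open('w1.pkl','wb'))
print(c['fovy'],c['cx'],c['cy'],np.linalg.inv(c['camera_from_world']).round(3).tolist())
cv2.imwrite('pics/w1.png',cv2.resize(c['color'],(800,600),interpolation=cv2.INTER_CUBIC))
E
```

```text
[ 0.5675214  -0.02113505  0.28199517] [[1.0, 0.01, -0.001], [0.01, -1.0, 0.001], [-0.001, -0.001, -1.0]] [-1.34173064e+01  2.21084326e+01  8.62237941e+01  2.57690670e-02
  7.17236177e+01  7.59955546e+01] 1.6
65.70646984690485 280.3594074809787 212.40085872264396 [[0.009, 0.963, 0.271, 0.642], [-1.0, 0.01, 0.001, -0.02], [-0.002, -0.271, 0.963, 0.444], [0.0, 0.0, 0.0, 1.0]]
```

View pics/w1.png

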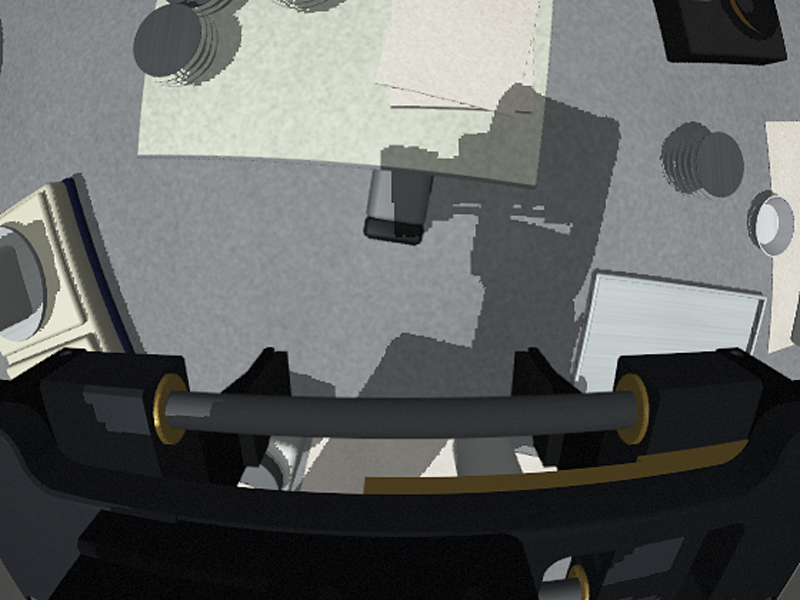

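The wrist view shows the scanner nose clearly. Its front corners are near (365,237) and (419,244), and the shelf front edge runs from (138,155) to (537,186).

```bash
python3 - <<'E'
from h import *
import pickle
W=pickle.load(open('w1.pkl','rb'));k=1.42857
P=lambda u,v,z:plane(W,u/k,v/k,z)
def show(n,a,b):
    d=b-a;print(n,a.round(3),b.round(3),((a+b)/2).round(4),'len',np.linalg.norm(d).round(3),'yaw',np.degrees(np.arctan2(d[1],d[0])).round(1))
show('front',P(365,237,.046),P(419,244,.046))
show('L',P(365,237,.046),P(373,172,.046)); show('R',P(420,242,.046),P(433,182,.046))
show('shelf',P(138,155,.078),P(537,186,.078))
show('tray right/left',P(594,270,.016),P(767,296,.016))
show('bal edge',P(70,180,.064),P(130,350,.06))
E
```

```text
front [0.59  0.011 0.046] [ 0.584 -0.036  0.046] [ 0.5868 -0.0127  0.046 ] len 0.047 yaw -97.0
L [0.59  0.011 0.046] [0.646 0.004 0.046] [0.6177 0.0072 0.046 ] len 0.056 yaw -6.9
R [ 0.586 -0.037  0.046] [ 0.638 -0.047  0.046] [ 0.6117 -0.042   0.046 ] len 0.053 yaw -11.1
shelf [0.671 0.208 0.078] [ 0.638 -0.129  0.078] [0.6545 0.0396 0.078 ] len 0.338 yaw -95.5
tray right/left [ 0.559 -0.213  0.016] [ 0.536 -0.465  0.016] [ 0.5472 -0.3387  0.016 ] len 0.253 yaw -95.2
bal edge [0.657 0.302 0.064] [0.483 0.251 0.06 ] [0.57   0.2767 0.062 ] len 0.181 yaw -163.8
```

Request:
jog_arm(delta_pos=[[2,0.4,-3],[3.75,0.6,-8],[3.75,0.6,-13],[3.75,0.6,-18],[3.75,0.6,-22],[3.75,0.6,-25],[3.75,0.6,-26.6],[3.75,0.6,-26.6],[3.75,0.6,-26.6],[3.75,0.6,-26.6]], turn=[-8.5,-8.5,-8.5,-8.5,-8.5,-8.5,-8.5,-8.5,-8.5,-8.5], grip=[0,0,0,0,0,0,0,0,0.1,0.2])

```text
time_s: 2.9
position: [0.6059, -0.0182, 0.018]
tcp_rot: [[0.99, -0.142, 0.003], [-0.142, -0.99, -0.001], [0.003, 0.0, -1.0]]
force: [0.2, -0.2, 0.4]
opening: 0.867
grasp_force: 0.0
```

Request:
jog_arm(delta_pos=[[0,0,0],[0,0,0],[0,0,0],[0,0,0],[0,0,0],[0,0,0]], turn=[0,0,0,0,0,0], grip=[0.5,1,1,1,1,1])

```text
time_s: 3.65
position: [0.6051, -0.0176, 0.017]
tcp_rot: [[0.99, -0.142, 0.001], [-0.142, -0.99, 0.0], [0.001, -0.0, -1.0]]
force: [-0.9, 1.9, 5.6]
opening: 0.596
grasp_force: 30.0
```

```bash
python3 - <<'E'
from h import *
import pickle
S=pickle.load(open('scene.pkl','rb'));D=pickle.load(open('side.pkl','rb'));k=1.42857
q=lambda *p:[x/k for x in p]
print('tip',tri(S,q(358,252),D,q(467,267)),'cap',tri(S,q(352,272),D,q(452,285)))
print('jarb top',plane(S,*q(435,228),.125),[plane(S,*q(*p),.0).round(3) for p in((427,277),(457,263),(413,257))])
E
```

```text
tip [ 0.33480944 -0.0901586   0.20415217] cap [ 0.34994786 -0.106147    0.15349556]
jarb top [0.38322889 0.1166719  0.125     ] [array([0.398, 0.078, 0.   ]), array([0.424, 0.156, 0.   ]), array([0.335, 0.102, 0.   ])]
```

Request:
jog_arm(delta_pos=[[-0.5,0.07,0],[-1.5,0.15,0],[-3,0.2,0],[-4.5,0.2,0],[-6,0.1,0],[-7.5,-0.2,0],[-9,-0.5,0],[-9,-0.5,0]], turn=[0,0,0,0,0,0,0,0], grip=[1,1,1,1,1,1,1,1])

```text
time_s: 4.65
position: [0.513, -0.0234, 0.017]
tcp_rot: [[0.99, -0.144, -0.002], [-0.144, -0.99, -0.0], [-0.002, 0.0, -1.0]]
force: [-1.7, -2.6, 8.2]
opening: 0.594
grasp_force: 30.0
```

Request:
jog_arm(delta_pos=[[-1.5,-0.2,0],[-3,-0.5,0],[-4.5,-0.8,0],[-6,-1,0],[-6,-1,0],[-6,-1,0],[-6,-1,0],[-6,-1,0]], turn=[0,0,0,0,0,0,0,0], grip=[1,1,1,1,1,0.5,0.2,0])

```text
time_s: 5.65
position: [0.4524, -0.0324, 0.016]
tcp_rot: [[0.99, -0.142, -0.005], [-0.142, -0.99, 0.001], [-0.005, -0.001, -1.0]]
force: [0.2, 0.5, 0.5]
opening: 0.743
grasp_force: 0.0
```

Request:
jog_arm(delta_pos=[[0,0,0],[0,0,3],[0,0,7],[0,0,12],[0,0,18],[-1,0,24],[-1,0,27],[-1,0,27],[-1,0,27]], turn=[0,0,0,0,0,0,0,0,0], grip=[0,0,0,0,0,0,0,0,0])

```text
time_s: 6.78
position: [0.4436, -0.0326, 0.2853]
tcp_rot: [[0.99, -0.142, -0.003], [-0.142, -0.99, 0.001], [-0.003, -0.0, -1.0]]
force: [0.3, 0.6, -0.7]
opening: 1.001
grasp_force: 0.0
```

```bash
python3 - <<'E'
from h import *
import pickle
s=read_state();print(s['position'],s['joint_positions'],s['time_s'])
c=capture('wrist');c['fish']=1;pickle.dump(c,open('w2.pkl','wb'))
cv2.imwrite('pics/w2.png',cv2.resize(c['color'],(800,600),interpolation=cv2.INTER_CUBIC))
E
```

```text
[ 0.4436269  -0.03257688  0.28530239] [-1.86444043e+01  1.14789330e+01  1.01811216e+02 -8.67526991e-03
  6.68832481e+01  7.95398354e+01] 6.775
```

View pics/w2.png

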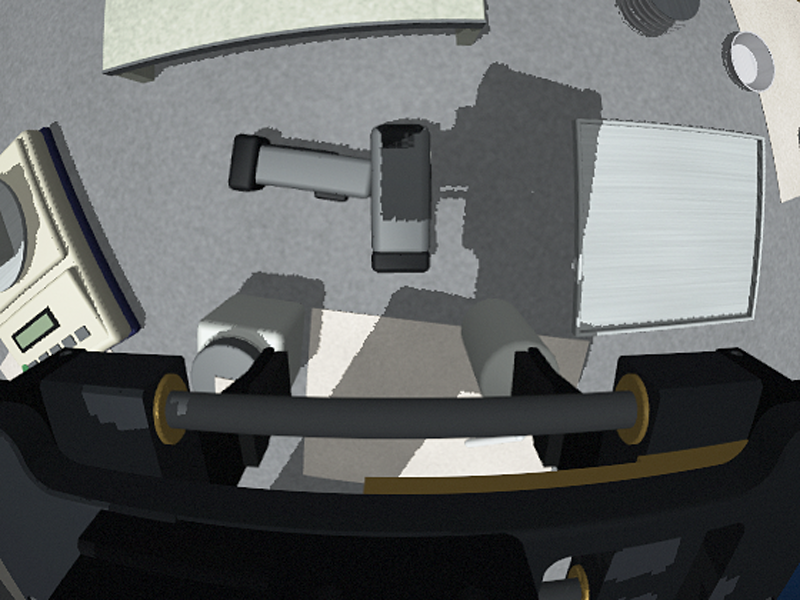

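The scanner is fully out, with its head at (372–431, 125–271), the grip centred near (334,173) at the trigger, and the butt at (245,163). Tray corners are at (577,119), (765,135) and (577,333).

```bash
python3 - <<'E'
from h import *
import pickle
W=pickle.load(open('w2.pkl','rb'));k=1.42857
P=lambda u,v,z:plane(W,u/k,v/k,z)
def show(n,a,b):
    d=b-a;print(n,a.round(3),b.round(3),((a+b)/2).round(4),'len',np.linalg.norm(d).round(3),'yaw',np.degrees(np.arctan2(d[1],d[0])).round(1))
show('head L',P(372,128,.046),P(372,268,.046));show('head R',P(432,128,.046),P(430,268,.046))
show('front',P(372,271,.046),P(430,272,.046))
show('grip up',P(262,142,.040),P(371,155,.040));show('grip lo',P(262,186,.040),P(370,197,.040))
show('trig',P(317,195,.033),P(347,200,.033))
nose=(P(372,271,.046)+P(430,272,.046))/2
y=np.radians(172); 
for yd in (170,172,174):
    y=np.radians(yd);x=np.array([np.cos(y),np.sin(y)]);yy=np.array([-x[1],x[0]])
    hc=nose[:2]-.066*x; print(yd,'head c',hc,'grip',hc-.022*x-.059*yy)
show('tray',P(577,119,.016),P(765,135,.016));show('tray l',P(577,119,.016),P(577,333,.016));show('tray r',P(765,135,.016),P(756,319,.016))
show('balside',P(45,128,.064),P(136,325,.064))
E
```

```text
head L [ 0.562 -0.024  0.046] [ 0.441 -0.006  0.046] [ 0.5016 -0.015   0.046 ] len 0.122 yaw 171.3
head R [ 0.555 -0.075  0.046] [ 0.434 -0.056  0.046] [ 0.4943 -0.0655  0.046 ] len 0.122 yaw 171.4
front [ 0.439 -0.005  0.046] [ 0.43  -0.056  0.046] [ 0.4345 -0.0307  0.046 ] len 0.051 yaw -99.2
grip up [0.568 0.074 0.04 ] [ 0.539 -0.02   0.04 ] [0.5539 0.0274 0.04  ] len 0.098 yaw -107.3
grip lo [0.529 0.081 0.04 ] [ 0.503 -0.013  0.04 ] [0.5161 0.0339 0.04  ] len 0.098 yaw -105.6
trig [0.512 0.034 0.033] [0.503 0.008 0.033] [0.5077 0.0209 0.033 ] len 0.028 yaw -108.9
170 head c [ 0.49945597 -0.04212462] grip [0.53136698 0.01215878]
172 head c [ 0.49981635 -0.03984927] grip [0.52981346 0.01551474]
174 head c [ 0.5000971  -0.03756272] grip [0.52814376 0.01881445]
tray [ 0.554 -0.218  0.016] [ 0.536 -0.467  0.016] [ 0.5451 -0.342   0.016 ] len 0.25 yaw -94.1
tray l [ 0.554 -0.218  0.016] [ 0.34  -0.201  0.016] [ 0.4469 -0.2092  0.016 ] len 0.215 yaw 175.5
tray r [ 0.536 -0.467  0.016] [ 0.316 -0.452  0.016] [ 0.4258 -0.4594  0.016 ] len 0.221 yaw 176.3
balside [0.643 0.301 0.064] [0.426 0.233 0.064] [0.5346 0.267  0.064 ] len 0.228 yaw -162.5
```

Request:
jog_arm(delta_pos=[[2,1,0],[4,2,0],[6,3,-1],[8.6,4.7,-3],[8.6,4.7,-7],[8.6,4.7,-11],[8.6,4.7,-15],[8.6,4.7,-19],[8.6,4.7,-22],[8.6,4.7,-22],[8.6,4.7,-22],[8.6,4.7,-22]], turn=[10,20,30,40,50,60,70,79.6,79.6,79.6,79.6,79.6], grip=[0,0,0,0,0,0,0,0,0,0,0,0])

```text
time_s: 8.32
position: [0.5316, 0.0139, 0.0676]
tcp_rot: [[0.319, 0.948, 0.002], [0.948, -0.319, -0.0], [0.0, 0.002, -1.0]]
force: [0.1, -0.5, -0.3]
opening: 0.998
grasp_force: 0.0
```

Request:
jog_arm(delta_pos=[[-0.1,0.1,-2],[-0.1,0.1,-4],[-0.1,0.1,-5.4],[-0.1,0.1,-6.2],[-0.1,0.1,-6.2],[-0.1,0.1,-6.2],[-0.1,0.1,-6.2],[-0.1,0.1,-6.2],[-0.1,0.1,-6.2],[-0.1,0.1,-6.2],[-0.1,0.1,-6.2],[-0.1,0.1,-6.2]], turn=[0,0,0,0,0,0,0,0,0,0,0,0], grip=[0,0,0,0,0,0.3,0.5,0.8,1,1,1,1])

```text
time_s: 9.82
position: [0.5296, 0.0151, 0.0045]
tcp_rot: [[0.319, 0.948, -0.0], [0.948, -0.319, 0.0], [-0.0, -0.0, -1.0]]
force: [-1.0, -0.0, 0.6]
opening: 0.415
grasp_force: 30.0
```

Request:
jog_arm(delta_pos=[[0,0,1],[0,0,3],[0,0,6],[0,0,10],[0,0,14],[-1,1,18],[-2,3,22],[-3,5,25],[-4,8,26],[-5,11,26],[-6,14,26],[-7,16,26]], turn=[0,0,0,0,5,13,22,31,40,49,58,67], grip=[1,1,1,1,1,1,1,1,1,1,1,1])

```text
time_s: 11.32
position: [0.4591, 0.1762, 0.2649]
tcp_rot: [[-0.752, 0.659, 0.001], [0.659, 0.752, 0.0], [-0.0, 0.001, -1.0]]
force: [0.1, -0.2, -3.1]
opening: 0.407
grasp_force: 30.0
```

Request:
jog_arm(delta_pos=[[-1,1,0],[-2,2,0],[-3,4,0],[-4,5,0],[-5,6,0],[-6,7,0],[-7,8,0],[-8,9,0],[-8.5,10,0],[-9,10.5,0],[-9,11,0],[-9,11,0]], turn=[9,18,27,36,45,54,63,72,81,90,99,108], grip=[1,1,1,1,1,1,1,1,1,1,1,1])

```text
time_s: 12.82
position: [0.3695, 0.2852, 0.2648]
tcp_rot: [[-0.395, -0.919, 0.001], [-0.919, 0.395, 0.0], [-0.001, -0.0, -1.0]]
force: [-0.0, -0.2, -3.0]
opening: 0.413
grasp_force: 30.0
```

Request:
jog_arm(delta_pos=[[0,0,0],[0,0,0],[0,0,0],[0,0,0],[0,0,0],[0,0,0]], turn=[9,18,27,30.6,30.6,30.6], grip=[1,1,1,1,1,1])

```text
time_s: 13.58
position: [0.3697, 0.285, 0.2647]
tcp_rot: [[0.121, -0.993, 0.0], [-0.993, -0.121, 0.0], [-0.0, -0.0, -1.0]]
force: [-0.9, 0.1, -3.1]
opening: 0.411
grasp_force: 30.0
```

```bash
python3 - <<'E'
from h import *
import pickle
s=read_state();print(s['position'],s['joint_positions'],s['time_s'])
B=[]
for n in('wrist','side'):
    c=capture(n);c['fish']=n=='wrist';pickle.dump(c,open(n+'3.pkl','wb'));B.append(c['color'])
im=np.vstack([B[0][:,:],B[1]])[:,:]
w=cv2.resize(B[0],(800,600),interpolation=cv2.INTER_CUBIC)
cv2.imwrite('pics/w3.png',w)
E
```

```text
[0.36969246 0.28495124 0.26465822] [ 2.38685964e+01  1.47624898e+01  1.00936189e+02 -2.39063468e-03
  6.42881757e+01 -1.63080639e+02] 13.575
```

View pics/w3.png

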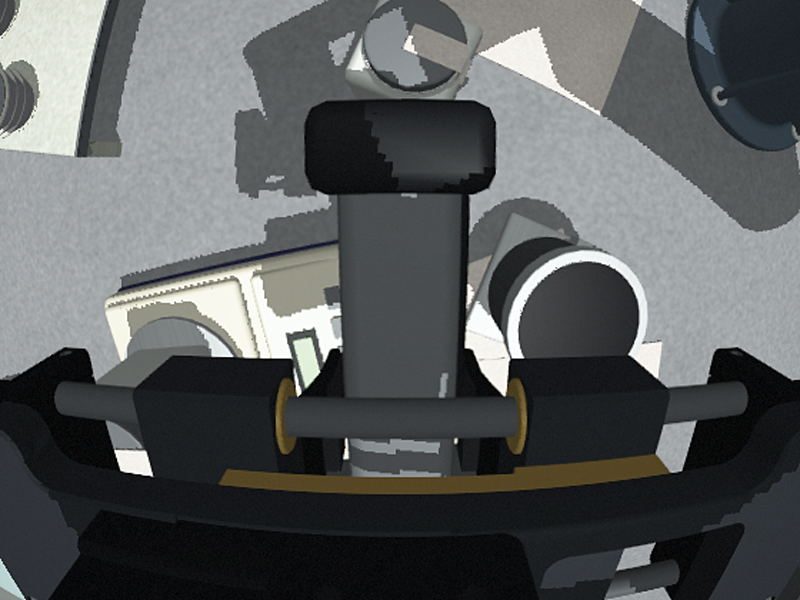

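The wrist view is blocked by the scanner, but the held scanner looks level with its butt at (400,145). I'll measure the jar more finely from the first fixed-camera images, before any occlusion.

```bash
python3 - <<'E'
from h import *
import pickle
S=pickle.load(open('scene.pkl','rb'));D=pickle.load(open('side.pkl','rb'))
a=S['color'][105:175,375:441];b=D['color'][290:360,178:244]
f=lambda i:cv2.resize(i,None,fx=6,fy=6,interpolation=cv2.INTER_CUBIC)
cv2.imwrite('pics/c2.png',np.hstack([f(a),f(b)]))
E
```

```text
(no output)
```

View pics/c2.png

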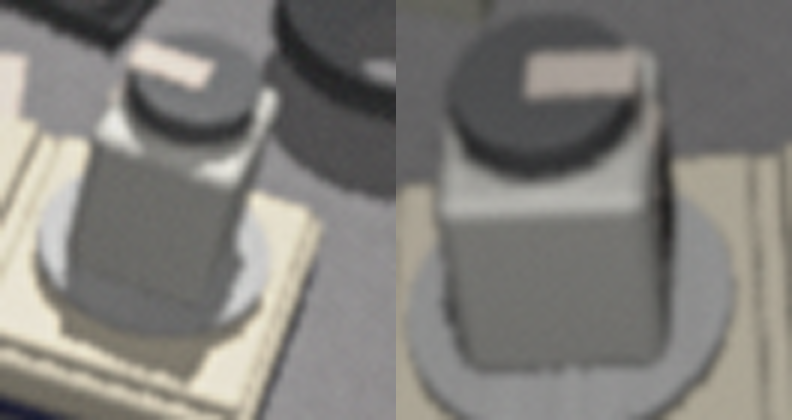

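The crops show the lid top centred at (198,82) in the scene crop and (148,84) in the side crop. The seal, face and foot edges are also clear.

```bash
python3 - <<'E'
from h import *
import pickle
S=pickle.load(open('scene.pkl','rb'));D=pickle.load(open('side.pkl','rb'))
s=lambda u,v:(375+u/6-.4,105+v/6-.4)
d=lambda u,v:(178+u/6-.4,290+v/6-.4)
def show(n,a,b):
    e=b-a;print(n,a.round(3),b.round(3),((a+b)/2).round(4),'len',np.linalg.norm(e).round(3),'yaw',np.degrees(np.arctan2(e[1],e[0])).round(1))
print('lid',plane(S,*s(198,82),.203),plane(D,*d(148,84),.203),tri(S,s(198,82),D,d(148,84)))
show('seal S',plane(S,*s(134,55),.203),plane(S,*s(212,73),.203))
show('seal D',plane(D,*d(240,71),.203),plane(D,*d(130,77),.203))
show('-y foot S',plane(S,*s(72,268),.078),plane(S,*s(205,306),.078))
show('+y foot D',plane(D,*d(259,361),.078),plane(D,*d(72,364),.078))
show('-y shoulder S',plane(S,*s(100,143),.18),plane(S,*s(232,185),.18))
show('+y shoulder D',plane(D,*d(250,211),.18),plane(D,*d(48,217),.18))
E
```

```text
lid [0.55695552 0.40440404 0.203     ] [0.55062309 0.41089836 0.203     ] [0.55374719 0.40801663 0.19888859]
seal S [0.521 0.4   0.203] [0.559 0.415 0.203] [0.5398 0.4072 0.203 ] len 0.041 yaw 22.0
seal D [0.519 0.399 0.203] [0.558 0.409 0.203] [0.5386 0.4039 0.203 ] len 0.04 yaw 14.0
-y foot S [0.533 0.364 0.078] [0.603 0.389 0.078] [0.5677 0.3765 0.078 ] len 0.074 yaw 19.0
+y foot D [0.513 0.434 0.078] [0.584 0.448 0.078] [0.5482 0.4409 0.078 ] len 0.072 yaw 11.0
-y shoulder S [0.534 0.356 0.18 ] [0.602 0.375 0.18 ] [0.5678 0.3657 0.18  ] len 0.071 yaw 15.8
+y shoulder D [0.504 0.443 0.18 ] [0.575 0.459 0.18 ] [0.5399 0.451  0.18  ] len 0.073 yaw 12.0
```

Request:
jog_arm(delta_pos=[[0.8,0.7,0],[1.5,1.35,-1],[1.5,1.35,-3],[1.5,1.35,-5],[1.5,1.35,-7],[1.5,1.35,-9],[1.5,1.35,-11],[1.5,1.35,-13],[1.5,1.35,-14.2],[1.5,1.35,-14.8],[1.5,1.35,-14.8],[1.5,1.35,-14.8]], turn=[-1,-1,-1,-1,-1,-1,-1,-1,-1,-1,-1,-1], grip=[1,1,1,1,1,1,1,1,1,1,1,1])

```text
time_s: 15.18
position: [0.3853, 0.2988, 0.1171]
tcp_rot: [[0.105, -0.995, 0.001], [-0.995, -0.105, 0.001], [-0.0, -0.001, -1.0]]
force: [-0.6, -1.1, -2.9]
opening: 0.41
grasp_force: 30.0
```

```bash
python3 - <<'E'
from h import *
import pickle
s=read_state();print(s['position'],s['joint_positions'],s['time_s'],s['force'])
B=[]
for n in('scene','side'):
    c=capture(n);pickle.dump(c,open(n+'4.pkl','wb'));B.append(c['color'])
f=lambda i:cv2.resize(i,(399,399),interpolation=cv2.INTER_CUBIC)
cv2.imwrite('pics/a4.png',np.hstack([f(B[0][90:190,330:430]),f(B[1][270:370,170:270])]))
E
```

```text
[0.38534983 0.29879096 0.1170686 ] [ 2.46317088e+01  2.94716764e+01  1.07309155e+02 -1.36048747e-03
  4.31364595e+01 -1.61374330e+02] 15.175 [-0.60857282 -1.09782744 -2.88201118]
```

View pics/a4.png

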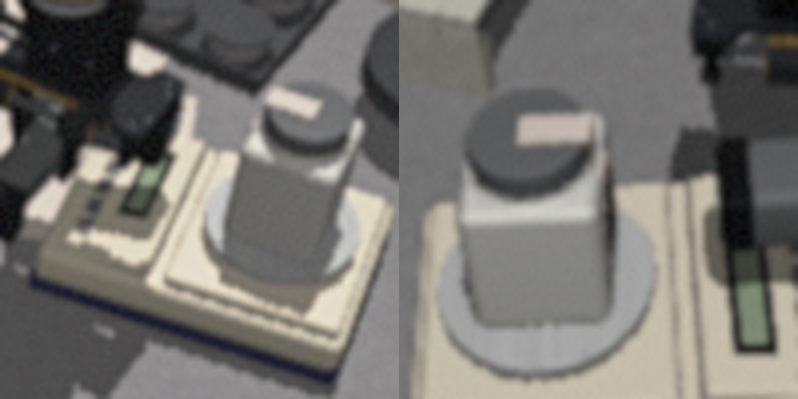

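```bash
python3 - <<'E'
from h import *
import pickle
S=pickle.load(open('scene4.pkl','rb'));D=pickle.load(open('side4.pkl','rb'))
s=lambda u,v:(330+u/3.99,90+v/3.99)
d=lambda u,v:(170+(u-399)/3.99,270+v/3.99)
print('D corner',plane(D,*d(720,138),.1585), 'bottom',plane(D,*d(722,245),.1125))
print('S right top',plane(S,*s(183,80),.1585),'S left top',plane(S,*s(165,105),.1585))
x=np.array([.961,.276]);y=np.array([-.276,.961]);h=np.array([.3897,.3613])
for sy in(1,-1):
  for z in(.1585,.1125):
    p=np.r_[h+.066*x+.026*sy*y,z];u,v=proj(S,p);a,b=proj(D,p);print(sy,p.round(3),'S',(u-330)*3.99,(v-90)*3.99,'D',(a-170)*3.99+399,(b-270)*3.99)
E
```

```text
D corner [0.45594702 0.35688134 0.1585    ] bottom [0.44763931 0.39690571 0.1125    ]
S right top [0.43893632 0.41513443 0.1585    ] S left top [0.44486857 0.38096436 0.1585    ]
1 [0.446 0.405 0.158] S 182.64677772500866 90.58888603594875 D 718.3760090535839 203.47172837049936
1 [0.446 0.405 0.112] S 173.87978121302686 131.66773966748673 D 721.9196134834066 255.82935059037644
-1 [0.46  0.355 0.158] S 161.84405502431284 130.95076390098174 D 713.6501785108239 134.0453211676371
-1 [0.46  0.355 0.112] S 153.41713003077948 171.7879420358897 D 717.1796801447697 186.18418611515406
```

Request:
jog_arm(delta_pos=[[0,0,0],[0,0,0],[0,0,0],[0,0,0],[0,0,0],[0,0,0],[0,0,0],[0,0,0],[0,0,0],[0,0,0],[0,0,0],[0,0,0]], turn=[0,0,0,0,0,0,0,0,0,0,0,0], grip=[1,1,1,1,1,1,1,1,1,1,1,1])

```text
time_s: 16.77
position: [0.3848, 0.2985, 0.1165]
tcp_rot: [[0.105, -0.995, -0.0], [-0.995, -0.105, 0.0], [-0.0, 0.0, -1.0]]
force: [-0.0, 0.1, -2.8]
opening: 0.412
grasp_force: 30.0
```

Request:
jog_arm(delta_pos=[[0,0,1],[0,0,3],[0,0,6],[0,0,9],[0,0,12],[0,0,14.5],[0,0,15.5],[0.3,-1,15.5],[0.6,-3,15.5],[1,-6,15.5],[1.3,-9,15.5],[1.6,-12,15.5]], turn=[0,0,0,-5,-14,-23,-32,-41,-50,-59,-68,-77], grip=[1,1,1,1,1,1,1,1,1,1,1,1])

```text
time_s: 18.27
position: [0.4005, 0.1776, 0.2721]
tcp_rot: [[-0.947, -0.321, 0.001], [-0.321, 0.947, 0.0], [-0.001, -0.0, -1.0]]
force: [0.8, 0.3, -3.3]
opening: 0.415
grasp_force: 30.0
```

Request:
jog_arm(delta_pos=[[0.3,-4,0],[0.7,-8,0],[1.1,-12,0],[1.5,-16,0],[1.9,-20,0],[2.3,-24,0],[2.7,-28,0],[3.1,-32,0],[3.5,-36,0],[3.9,-40,0],[4.3,-44,0],[4.7,-48,0]], turn=[-9,-18,-27,-36,-45,-54,-63,-72,-81,-90,-99,-108], grip=[1,1,1,1,1,1,1,1,1,1,1,1])

```text
time_s: 19.77
position: [0.4475, -0.3025, 0.2721]
tcp_rot: [[-0.012, 1.0, 0.0], [1.0, 0.012, 0.0], [0.0, 0.0, -1.0]]
force: [0.3, 0.3, -2.1]
opening: 0.411
grasp_force: 30.0
```

Request:
jog_arm(delta_pos=[[0.1,-2,0],[0.2,-3.5,0],[0.2,-3.5,0],[0.2,-3.5,0]], turn=[-8,-16,-16,-16], grip=[1,1,1,1])

```text
time_s: 20.27
position: [0.4494, -0.3355, 0.2716]
tcp_rot: [[0.257, 0.967, -0.001], [0.967, -0.257, 0.001], [0.001, -0.001, -1.0]]
force: [0.6, 0.8, -3.8]
opening: 0.409
grasp_force: 30.0
```

Request:
jog_arm(delta_pos=[[0,0,-3],[0,0,-7],[0,0,-11],[0,0,-15],[0,0,-19],[0,0,-22],[0,0,-24],[0,0,-25.2],[0,0,-25.8],[0,0,-26.1],[0,0,-26.2],[0,0,-26.2]], turn=[0,0,0,0,0,0,0,0,0,0,0,0], grip=[1,1,1,1,1,1,1,1,1,1,1,1])

```text
time_s: 21.78
position: [0.4501, -0.3367, 0.0101]
tcp_rot: [[0.259, 0.966, 0.001], [0.966, -0.259, -0.001], [-0.001, 0.001, -1.0]]
force: [0.2, 0.3, -2.5]
opening: 0.409
grasp_force: 30.0
```

Still about 2 mm above the floor, so I'll ease it down.

Request:
jog_arm(delta_pos=[[0,0,-0.1],[0,0,-0.2],[0,0,-0.25],[0,0,-0.25],[0,0,-0.25]], turn=[0,0,0,0,0], grip=[1,1,1,1,1])

```text
time_s: 22.4
position: [0.4499, -0.3366, 0.0075]
tcp_rot: [[0.259, 0.966, 0.0], [0.966, -0.259, -0.0], [-0.0, 0.0, -1.0]]
force: [0.3, -0.2, 3.0]
opening: 0.411
grasp_force: 30.0
```

Request:
jog_arm(delta_pos=[[0,0,0],[0,0,0],[0,0,0],[0,0,0],[0,0,0],[0,0,0],[0,0,2],[0,0,6],[0,0,11],[0,0,17],[0,0,22],[0,0,22]], turn=[0,0,0,0,0,0,0,0,0,0,0,0], grip=[0.5,0.4,0.3,0.2,0.2,0.2,0.2,0.2,0.2,0.2,0.2,0.2])

```text
time_s: 23.9
position: [0.4519, -0.3386, 0.2318]
tcp_rot: [[0.259, 0.966, 0.007], [0.966, -0.258, -0.008], [-0.006, 0.009, -1.0]]
force: [-0.4, -0.2, 0.0]
opening: 0.801
grasp_force: 0.0
```

```bash
python3 - <<'E'
from h import *
c=capture('scene')
cv2.imwrite('pics/f.png',cv2.resize(c['color'],(800,600),interpolation=cv2.INTER_CUBIC))
E
```

```text
(no output)
```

View pics/f.png

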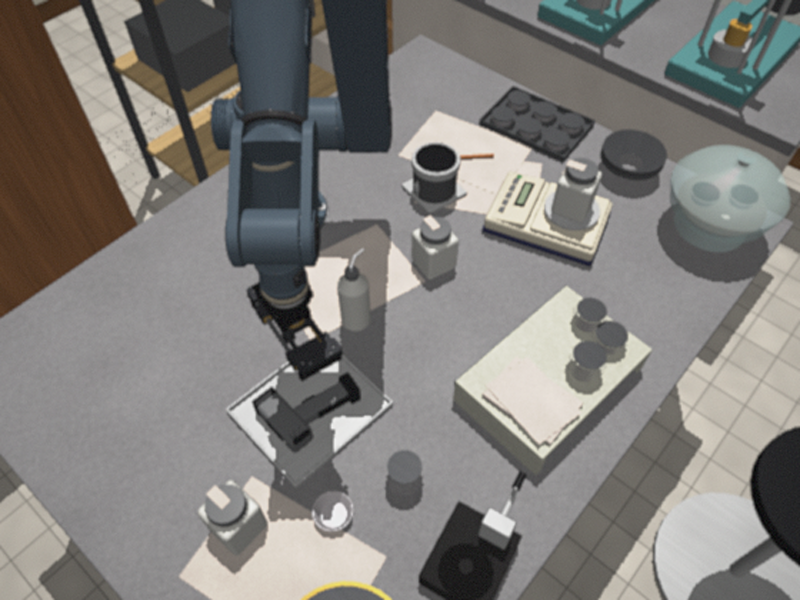

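The scanner lies flat in the middle of the tray, with its head at (282,415) and its butt at (348,388). The other objects haven't moved.

```bash
python3 -c "
from rig import *
print(hand_in())"
```

```text
the job is handed in; nothing more can be done
None
```

I drew the scanner out by its nose, took it again by the grip with the trigger squeezed, and held it about 6.5 cm from the jar's label for about 1.5 s. It now lies flat in the middle of the tray, and the job was handed in at about 24 s; the aim rests on measured positions good to several millimetres, since no camera view showed the label itself.

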